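# Lengthen the red telescopic tray bar to match the blue one

## Robot

A 7-joint arm with a two-finger parallel gripper is mounted at the origin on a cart in front of the work surface, level with it; the furniture and walls round the work are solid. World frame = base frame: x ahead of the robot, y to its left, z up, the work surface at z = 0. Lengths are in m, angles in degrees, forces in N, time in s.
With the tool pointing down it reaches from about 0.425 to 0.875 m from the base axis. Payload 4.7 kg.
Tool frame: the origin (TCP) lies on the mounting face of the last link; the fingertips stand 182 mm ahead of it and the grasp point (between the pads) lies 164 mm ahead of it; z points along the fingers, y is the line along which they close (so a half turn about z gives the same grasp; the last joint's range is limited). The gripper opens to 87 mm and grips with 3 to 60 N. Pads are 19 mm wide; open, the fingers measure 117 mm over their backs; the gripper's body (75 mm by 190 mm) begins 51 mm behind the grasp point.
Start: joints at [-67.26, 18.392, -4.016, 83.108, 1.295, 78.541, -3.26], TCP at [0.243, 0.603, 0.405] pointing down, gripper open.
Joint ranges: [-163.93, 163.93], [-17.29, 119.83], [-79.2, 71.16], [3.27, 140.29], [-89.18, 269.18], [5.43, 117.66], [-154.24, 154.24]. Speed limits (degrees/s): [147.25, 147.25, 180, 180, 180, 180, 180].

## Interface

Orientations are given as [roll, pitch, yaw] about the fixed x, y, z axes, in that order (R = Rz(yaw) Ry(pitch) Rx(roll)).
In Python, from cell import env gives the robot as it stands.
- The arm moves only by the tool servo_tool, never from a script. Its argument "plan" is a list of rows, each an object with "xyz": the shift along the tool's x, y, z in cm, a list of three; "twist": the turn, a rotation vector about the tool's x, y, z in degrees, a list of three; "jaw": the closure, from 0 (fully open) to 1 (shut). In form: [{"xyz": [x, y, z], "twist": [wx, wy, wz], "jaw": jaw}, ...]. A call has 1 to 10 rows; each row is the pose to reach, as a shift and turn from the pose commanded when the call began, along the tool's axes at that moment; what a row does not reach only later rows make up. A row lasts 1/12 s, in which the tool goes at most 41.7 mm and 7.16 degrees, less where a joint would pass 70% of its speed; a pose out of reach is approached as far as the arm can. A call with a gripper value outside its range is refused whole. The fingers move at their own pace and stop on an object; "newtons" is the grip in N (left out, the last holds). Time passes only in rows, so rows that repeat a pose let the fingers close. It gives the time, the measured TCP pose, the force, the opening and the grip force at its end, in the units of the state.
- env.get_obs(): the state, without advancing time (a new reading comes with each control period).
- env.read_camera(name): name is "scene" or "top" or "wrist"; returns a dict with "img" (400x640x3 uint8, red, green, blue), "camera_matrix" (3x3 intrinsics, pixels), "k1" (the pictures are not rectified: a ray, as slopes to the right and down, at radius r is drawn at 1 + k1 r^2 times it, then the intrinsics apply), "R" (3x3) and "t" (3): a world point X has camera coordinates R X + t. Camera axes: x right, y down, z forward; pixel columns grow to the right and rows downward; lengths in m; the calibration is good to about 2 mm. A picture is of the moment at which its call begins. There is no depth.
- env.sign_off(): hands the job in; it is judged then, once.
The state is a dict: "time_s": time; "qpos": joint angles; "joint_velocities": joint speeds; "effort": joint torques, N m; "tool_pos": TCP position; "tool_rot": TCP orientation; "force": force on the tool from outside, world axes, zero at the start; "wrist_torque": the same for the moment, N m; "grip_width": finger opening in m; "grasp_force": force on a finger pad.
Only numpy, scipy, OpenCV 4.12 (cv2) and the standard library are available. Lean on these libraries where they do the work, as an engineer would, in place of code of your own. Each camera call takes 0.05 s, during which the arm holds its last target. There are 200 camera calls.

## Task

Two telescopic bars on the worktop carry a roasting tray between their posts; the blue one is already drawn out to full length. Press the red spring button down, slide it to the far hole so that the red bar is drawn out just as long, and let the button pop up and lock there. Leave the blue bar drawn out as it is.

Things in the scene. Friction and masses are not known exactly. Their poses are not given: they have to be found in the camera images.
- red_cap (a point): centre of the top face of the red button, an upright knob 22 mm in diameter and 35 mm tall on an 8 mm stem. Up, its top is 97.5 mm above the worktop; fully pressed, 10 mm lower, the knob's underside then 2 mm above the tube's top. z is up; y runs along the bar, and the button slides toward -y (to the robot's right, within 20 degrees), taking the inner tube with it
- red_bar: bar to lengthen: aluminium tube 36 mm wide, 180 mm long along y, top 50 mm high, fixed by suction feet; origin under its middle, on the worktop. Three dark 22 mm square holes in its top at y = +35, 0, -35 mm, joined by a 10 mm slot; the button stands in the first. Red posts 115 mm high: one fixed at y = +104 mm, one on the inner tube, 155 mm from the button on its -y side
- red_tube (a joint): how far the red inner tube is drawn out: 0 m with the button in the first hole (as found, 3 mm play), 0.035 middle hole, 0.070 last hole (full length); stops at -0.004 and 0.074. Sliding friction about 1.5 N
- red_button (a joint): how far the red button is pressed: 0 m up, 0.010 fully down; its spring pushes back with 3 N up, 5.5 N down. Its 16 mm shoulder locks in a hole when up and passes under the slot's edges when pressed 5 mm or more; let go between holes it stays down under the edges
- blue_tube (a joint): the same as red_tube for the other bar, alike but with blue posts and a blue button: about 0.070 m, drawn out to full length and locked; to be left so

How it is judged (in metres and radians):
On the way:
1. the red button is pressed down in its first hole (value of joint red_button above 0.004 m and value of joint red_tube below 0.03 m), for 0.05 s.
At the end, for the whole second after the job is handed in: the red bar's inner tube is drawn out 70 mm (within 7 mm) and at rest, its button popped up in the last hole (within 3 mm of fully up), and the blue bar still drawn out more than 60 mm (value of joint red_tube between 0.063 and 0.077 m and value of joint red_button below 0.003 m and velocity of joint red_tube between -0.01 and 0.01 m/s and value of joint blue_tube above 0.06 m); the robot touches nothing.
It fails at once if the blue bar is pushed in (value of joint blue_tube below 0.06 m).
It also fails if it takes over 35 s, if anything falls off the work surface, if the arm or the gripper's body presses on something with over 40 N, if the wrist force passes 120 N, or if a joint passes its speed limit or range.

## Working session

There is one attempt and no reset: what is moved stays moved. The work goes in short steps, Python scripts to look and compute and a tool call to move; the robot and the scene stay as the last step left them, time stands still between calls to the robot, and variables do not carry over. Pictures are saved under pics/ and viewed, at most 10 in all, crops included, and the job is handed in when it is done.

Besides the shell and the picture viewer there is one more tool, called after "Request:" as name(argument=value, ...) on one line, values as JSON. servo_tool: Moves the arm, as the interface text tells. Its arguments: {"type":"object","properties":{"plan":{"type":"array","items":{"type":"object","properties":{"xyz":{"type":"array","items":{"type":"number"}},"twist":{"type":"array","items":{"type":"number"}},"jaw":{"type":"number"}}}},"newtons":{"type":"number"}},"required":["plan"]}

```bash
mkdir -p pics; cat > h.py <<'E'
import numpy as np, cv2
from cell import env
def ray(c,u,v):
    K=c["camera_matrix"];k=float(c["k1"])
    d=np.array([k,0,0,0,0.]) 
    p=cv2.undistortPoints(np.array([[[u,v]]],float),np.array(K,float),d,None,None,None)[0,0]
    R=np.array(c["R"]);t=np.array(c["t"])
    return -R.T@t, R.T@np.array([p[0],p[1],1.])
def onz(c,u,v,z):
    o,d=ray(c,u,v); return o+d*(z-o[2])/d[2]
def blobs(c,lo,hi,amin=15):
    hsv=cv2.cvtColor(c["img"],cv2.COLOR_RGB2HSV)
    m=cv2.inRange(hsv,lo,hi)
    if lo[0]==0: m|=cv2.inRange(hsv,(172,lo[1],lo[2]),(180,255,255))
    n,l,s,ce=cv2.connectedComponentsWithStats(m)
    return [(s[i].tolist(),ce[i].round(1).tolist()) for i in range(1,n) if s[i,4]>=amin]
RED=((0,130,60),(8,255,255)); BLUE=((100,120,50),(130,255,255))
def save(c,n): cv2.imwrite("pics/"+n,cv2.cvtColor(c["img"],cv2.COLOR_RGB2BGR))
E
python3 - <<'E'
from h import *
o=env.get_obs(); print({k:o[k] for k in("time_s","tool_pos","tool_rot","force","grip_width")})
for n in("scene","top"):
    c=env.read_camera(n); save(c,n+"0.png"); print(n,"cam at",(-np.array(c["R"]).T@np.array(c["t"])).round(3))
    print("R",blobs(c,*RED)); print("B",blobs(c,*BLUE))
E
```

```text
{'time_s': 0.0, 'tool_pos': array([0.24274428, 0.60275735, 0.40364153]), 'tool_rot': array([-1.79888967e+02,  3.85973813e-03,  1.58067897e+02]), 'force': array([ 0.33354166,  0.82846197, -0.31043507]), 'grip_width': 0.08706747135137707}
scene cam at [-0.068 -0.433  0.802]
R [([142, 34, 41, 31, 666], [160.7, 47.6]), ([183, 39, 19, 25, 294], [191.7, 50.4]), ([170, 59, 11, 7, 56], [174.7, 62.1]), ([306, 120, 13, 18, 165], [311.7, 129.5]), ([219, 154, 20, 26, 244], [228.6, 164.8]), ([242, 162, 10, 16, 120], [246.6, 169.6]), ([283, 199, 20, 28, 376], [292.7, 213.0])]
B [([346, 243, 20, 29, 302], [353.8, 258.1]), ([417, 263, 13, 17, 163], [422.4, 270.7]), ([488, 292, 25, 35, 397], [499.7, 313.3])]
top cam at [0.314 0.043 1.002]
R [([213, 88, 34, 34, 859], [229.9, 104.7]), ([0, 97, 42, 45, 872], [21.0, 117.9]), ([35, 113, 5, 7, 17], [36.9, 116.2]), ([0, 117, 12, 26, 184], [4.1, 131.9]), ([18, 144, 18, 15, 197], [25.5, 150.9]), ([0, 150, 14, 16, 124], [4.3, 157.9]), ([188, 206, 18, 20, 154], [199.1, 216.7]), ([221, 210, 12, 11, 96], [226.4, 215.3]), ([290, 221, 14, 9, 79], [297.0, 225.8])]
B [([484, 180, 25, 21, 208], [494.4, 190.1]), ([432, 200, 13, 11, 98], [438.3, 205.2]), ([369, 214, 19, 20, 143], [375.0, 224.8])]
```

```bash
python3 -c "
import cv2,numpy as np
a=[cv2.imread('pics/%s0.png'%n) for n in('scene','top')]
cv2.imwrite('pics/both.png',cv2.resize(np.vstack(a),(480,600)))"
```

```text
(no output)
```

View pics/top0.png

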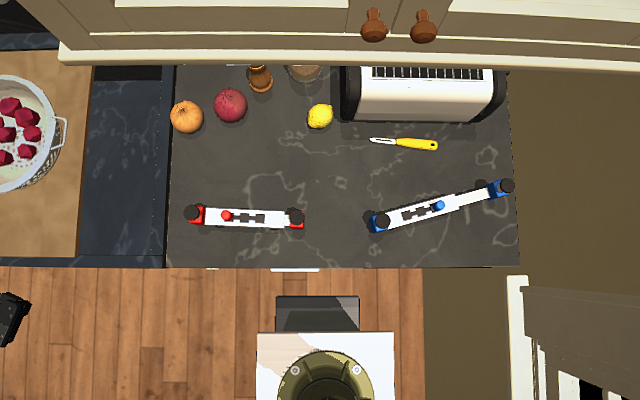

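View pics/scene0.png

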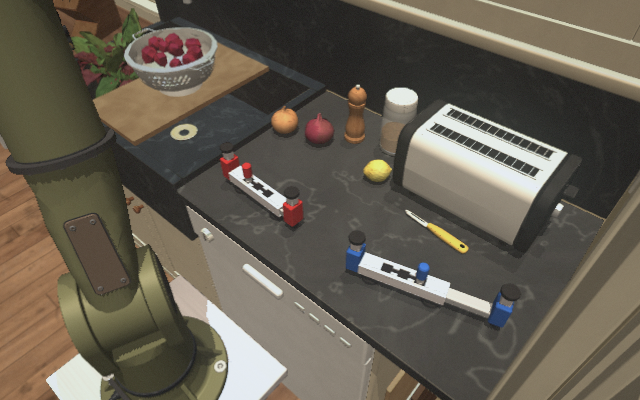

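The top view shows the red bar running nearly along y, with posts at (195,215) and (297,218) and the button at (226,215). The blue bar is on the right, drawn out. In the scene view the red button is at about (247,170). Next I triangulate the cap and the bar direction.

```bash
python3 - <<'E'
from h import *
T=env.read_camera("top");S=env.read_camera("scene")
# cap centroid (body visible) at mid heights, both views
for z in(.080,.0875,.0975): print(z,onz(T,226.4,215.3,z).round(4),onz(S,246.6,169.6,z).round(4))
print("scene cap top",onz(S,247.5,164.5,.0975).round(4))
# dark holes + tube
g=cv2.cvtColor(T["img"],cv2.COLOR_RGB2HSV)
roi=g[200:235,180:310]; w=((roi[...,2]>150)&(roi[...,1]<60)).astype('uint8')
n,l,s,ce=cv2.connectedComponentsWithStats(w); i=1+s[1:,4].argmax(); ys,xs=np.where(l==i)
(cx,cy),(a,b),an=cv2.minAreaRect(np.c_[xs+180,ys+200].astype('float32')); print("tube",cx,cy,a,b,an)
bx=cv2.boxPoints(((cx,cy),(a,b),an)); P=np.array([onz(T,*p,.05) for p in bx]); print(P.round(4), np.linalg.norm(P-np.roll(P,1,0),axis=1))
for u in ((199.1,216.7),(297,225.8)): print("post",onz(T,*u,.05).round(4))
im=np.hstack([cv2.resize(T["img"][190:245,175:315],None,fx=4,fy=4),cv2.resize(S["img"][140:230,210:310],(244,220))])
cv2.imwrite("pics/crop.png",im[...,::-1])
E
```

```text
0.08 [0.4153 0.2207 0.08  ] [0.4133 0.2192 0.08  ]
0.0875 [0.4145 0.2192 0.0875] [0.4083 0.2124 0.0875]
0.0975 [0.4134 0.2173 0.0975] [0.4017 0.2034 0.0975]
scene cap top [0.4152 0.2149 0.0975]
tube 247.03814697265625 217.6608123779297 84.50366973876953 16.66461181640625 2.6025619506835938
[[0.3985 0.2756 0.05  ]
 [0.4365 0.2753 0.05  ]
 [0.4281 0.0831 0.05  ]
 [0.3901 0.0845 0.05  ]] [0.19126658 0.03798757 0.19234085 0.03799119]
post [0.4153 0.2884 0.05  ]
post [0.3949 0.0662 0.05  ]
```

View pics/crop.png

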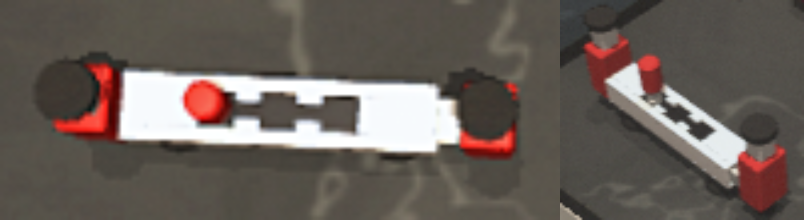

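The crop confirms that the button stands in the first hole, with the other two holes toward -y. The cap's top centre is about (0.4135, 0.217) and the bar is turned about 2.5°, which matches the given sizes. Moving to hover above it with the fingers closing across the bar.

Request:
servo_tool(plan=[{"xyz":[-3,-2.9,0],"twist":[0,0,7],"jaw":0},{"xyz":[-6,-5.8,0],"twist":[0,0,14],"jaw":0},{"xyz":[-9,-8.7,0],"twist":[0,0,21],"jaw":0},{"xyz":[-12,-11.7,0],"twist":[0,0,28],"jaw":0},{"xyz":[-15,-14.6,0],"twist":[0,0,35],"jaw":0},{"xyz":[-18,-17.5,0],"twist":[0,0,42],"jaw":0},{"xyz":[-21,-20.4,1],"twist":[0,0,49],"jaw":0},{"xyz":[-24,-23.4,2],"twist":[0,0,56],"jaw":0},{"xyz":[-27,-26.3,3],"twist":[0,0,63],"jaw":0},{"xyz":[-30,-29.2,4],"twist":[0,0,70],"jaw":0}])

```text
time_s: 1.03
tool_pos: [0.4096, 0.2239, 0.3661]
tool_rot: [180.0, -0.0, 87.7]
force: [0.3, 0.3, 0.0]
grip_width: 0.087
grasp_force: 0.0
```

Request:
servo_tool(plan=[{"xyz":[0,0,0],"twist":[0,0,0.6],"jaw":0},{"xyz":[0,0,0],"twist":[0,0,0.6],"jaw":0}])

```text
time_s: 1.2
tool_pos: [0.4102, 0.2234, 0.3659]
tool_rot: [-180.0, 0.0, 87.1]
force: [0.0, 1.0, 1.1]
grip_width: 0.0868
grasp_force: 0.0
```

```bash
python3 - <<'E'
from h import *
o=env.get_obs(); print({k:o[k] for k in("time_s","tool_pos","tool_rot","force","qpos")})
W=env.read_camera("wrist"); save(W,"w1.png")
for b in blobs(W,*RED,40): print(b, onz(W,*b[1],.0975).round(4))
E
```

```text
{'time_s': 1.2, 'tool_pos': array([0.41015879, 0.22341133, 0.36589912]), 'tool_rot': array([-1.79951712e+02,  1.09711850e-02,  8.71483141e+01]), 'force': array([0.02985757, 1.01418401, 1.11543766]), 'qpos': array([-47.64658267,  -3.05636806,  15.38121668, 111.60065474,
         0.83514479,  71.39408593, -35.40501741])}
([303, 103, 11, 19, 85], [306.5, 109.5]) [0.4036 0.3008 0.0975]
([340, 103, 9, 11, 49], [345.2, 106.7]) [0.4332 0.3013 0.0975]
([549, 126, 80, 65, 2753], [581.5, 158.6]) [0.6182 0.2519 0.0975]
([315, 186, 24, 33, 636], [326.1, 202.1]) [0.4152 0.2261 0.0975]
([309, 304, 35, 21, 501], [325.9, 316.7]) [0.41   0.1151 0.0975]
```

View pics/w1.png

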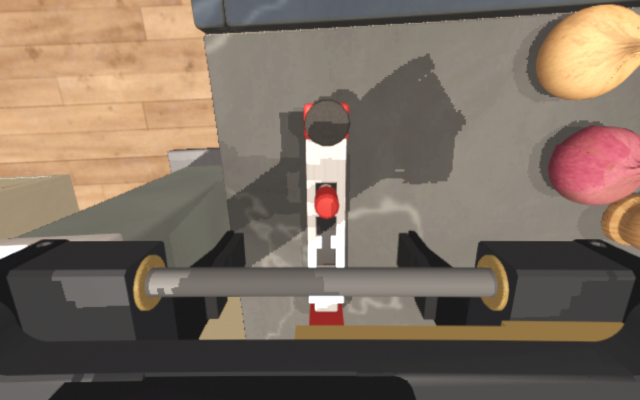

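The knob is at (326,202) and the bar is vertical in the picture, with the fingers either side of it. I'll measure where the knob's ends fall.

```bash
python3 - <<'E'
from h import *
W=env.read_camera("wrist"); print("cam",(-np.array(W["R"]).T@np.array(W["t"])).round(3))
for v in (186,218.5):
    for z in (.0625,.0975): print(v,z,onz(W,326.5,v,z).round(4))
print([onz(W,u,v,.05).round(4).tolist() for u,v in((306,150),(347,150),(310,230),(346,230))])
print((W["img"][180:224:3,326]).tolist())
E
```

```text
cam [0.414 0.302 0.346]
186 0.0625 [0.4159 0.2335 0.0625]
186 0.0975 [0.4156 0.242  0.0975]
218.5 0.0625 [0.4145 0.2013 0.0625]
218.5 0.0975 [0.4144 0.2137 0.0975]
[[0.398, 0.2664, 0.05], [0.4368, 0.2647, 0.05], [0.3973, 0.1852, 0.05], [0.434, 0.1835, 0.05]]
[[232, 218, 205], [229, 214, 202], [138, 126, 116], [151, 50, 45], [151, 41, 37], [159, 43, 38], [218, 63, 57], [250, 94, 84], [250, 92, 82], [248, 89, 80], [247, 86, 77], [245, 83, 74], [243, 81, 73], [213, 64, 58], [54, 46, 46]]
```

Knob centre is about (0.415, 0.222). I'll descend with that correction, then close.

Request:
servo_tool(plan=[{"xyz":[-0.1,0.45,2],"jaw":0,"twist":[0,0,0]},{"xyz":[-0.1,0.45,4],"jaw":0,"twist":[0,0,0]},{"xyz":[-0.1,0.45,6],"jaw":0,"twist":[0,0,0]},{"xyz":[-0.1,0.45,8],"jaw":0,"twist":[0,0,0]},{"xyz":[-0.1,0.45,10],"jaw":0,"twist":[0,0,0]},{"xyz":[-0.1,0.45,11.2],"jaw":0,"twist":[0,0,0]},{"xyz":[-0.1,0.45,11.2],"jaw":0.4,"twist":[0,0,0]},{"xyz":[-0.1,0.45,11.2],"jaw":0.5,"twist":[0,0,0]}], newtons=20)

```text
time_s: 1.97
tool_pos: [0.4132, 0.2261, 0.2542]
tool_rot: [-180.0, 0.0, 87.7]
force: [1.2, 0.0, 0.8]
grip_width: 0.0801
grasp_force: 0.0
```

```bash
python3 - <<'E'
from h import *
o=env.get_obs(); print({k:o[k] for k in("time_s","tool_pos","tool_rot","force","grip_width")})
W=env.read_camera("wrist"); save(W,"w2.png"); print([b for b in blobs(W,*RED,40)])
E
```

```text
{'time_s': 1.9667, 'tool_pos': array([0.41323249, 0.22614088, 0.25416017]), 'tool_rot': array([-1.79950668e+02,  3.33905246e-02,  8.76517194e+01]), 'force': array([1.24793181, 0.02460805, 0.76204479]), 'grip_width': 0.08007265728194653}
[([286, 105, 17, 18, 129], [291.6, 111.3]), ([349, 104, 15, 16, 103], [357.9, 110.0]), ([305, 236, 39, 32, 1025], [323.8, 252.9])]
```

View pics/w2.png

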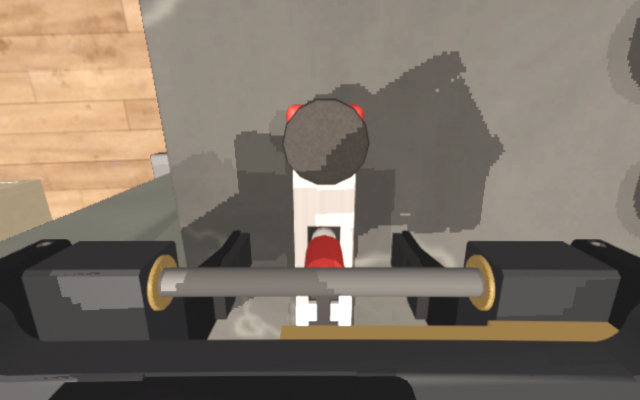

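The knob is centred between the fingers at (324,255). Checking the offset along the bar.

```bash
python3 - <<'E'
from h import *
W=env.read_camera("wrist"); o=env.get_obs()
print("tool",o["tool_pos"], o["grip_width"])
print("underside +y edge", onz(W,324,236,.0625).round(4)); 
print("hole1 edge top", onz(W,324,228,.05).round(4))
E
```

```text
tool [0.41404703 0.22593971 0.25542407] 0.07332856326750735
underside +y edge [0.4167 0.2306 0.0625]
hole1 edge top [0.4168 0.2308 0.05  ]
```

Request:
servo_tool(plan=[{"xyz":[-0.5,0.2,0.1],"jaw":0.5,"twist":[0,0,0]},{"xyz":[-0.5,0.2,0.1],"jaw":0.9,"twist":[0,0,0]},{"xyz":[-0.5,0.2,0.1],"jaw":0.9,"twist":[0,0,0]},{"xyz":[-0.5,0.2,0.1],"jaw":0.9,"twist":[0,0,0]},{"xyz":[-0.5,0.2,0.1],"jaw":0.9,"twist":[0,0,0]},{"xyz":[-0.5,0.2,0.1],"jaw":0.9,"twist":[0,0,0]},{"xyz":[-0.5,0.2,0.1],"jaw":0.9,"twist":[0,0,0]},{"xyz":[-0.5,0.2,0.1],"jaw":0.9,"twist":[0,0,0]},{"xyz":[-0.5,0.2,0.1],"jaw":0.9,"twist":[0,0,0]}], newtons=25)

```text
time_s: 2.82
tool_pos: [0.4151, 0.2198, 0.2533]
tool_rot: [-179.9, 0.0, 87.5]
force: [-3.1, 0.3, 2.0]
grip_width: 0.0211
grasp_force: 25.0
```

The knob is gripped, with a width of about 22 mm. Now pressing.

Request:
servo_tool(plan=[{"xyz":[0,0,0.3],"jaw":0.9,"twist":[0,0,0]},{"xyz":[0,0,0.6],"jaw":0.9,"twist":[0,0,0]},{"xyz":[0,0,0.85],"jaw":0.9,"twist":[0,0,0]},{"xyz":[0,0,0.85],"jaw":0.9,"twist":[0,0,0]},{"xyz":[0,0,0.85],"jaw":0.9,"twist":[0,0,0]}], newtons=35)

```text
time_s: 3.23
tool_pos: [0.4151, 0.2198, 0.2446]
tool_rot: [-179.9, 0.0, 87.5]
force: [-5.4, -0.3, 4.4]
grip_width: 0.0211
grasp_force: 35.0
```

Request:
servo_tool(plan=[{"xyz":[-0.5,0,0],"jaw":0.9,"twist":[0,0,0]},{"xyz":[-1,0,0],"jaw":0.9,"twist":[0,0,0]},{"xyz":[-1.5,0,0],"jaw":0.9,"twist":[0,0,0]},{"xyz":[-2,0,0],"jaw":0.9,"twist":[0,0,0]},{"xyz":[-2,0,0],"jaw":0.9,"twist":[0,0,0]},{"xyz":[-2,0,0],"jaw":0.9,"twist":[0,0,0]}])

```text
time_s: 3.73
tool_pos: [0.4143, 0.1994, 0.2447]
tool_rot: [-179.9, 0.0, 87.5]
force: [-5.3, -1.4, 4.7]
grip_width: 0.0213
grasp_force: 35.0
```

Sliding freely. I'll continue to 70 mm.

Request:
servo_tool(plan=[{"xyz":[-0.7,0,0],"jaw":0.9,"twist":[0,0,0]},{"xyz":[-1.4,0,0],"jaw":0.9,"twist":[0,0,0]},{"xyz":[-2.1,0,0],"jaw":0.9,"twist":[0,0,0]},{"xyz":[-2.8,0,0],"jaw":0.9,"twist":[0,0,0]},{"xyz":[-3.5,0,0],"jaw":0.9,"twist":[0,0,0]},{"xyz":[-4.2,0,0],"jaw":0.9,"twist":[0,0,0]},{"xyz":[-4.7,0,0],"jaw":0.9,"twist":[0,0,0]},{"xyz":[-5,0,0],"jaw":0.9,"twist":[0,0,0]},{"xyz":[-5,0,0],"jaw":0.9,"twist":[0,0,0]},{"xyz":[-5,0,0],"jaw":0.9,"twist":[0,0,0]}])

```text
time_s: 4.57
tool_pos: [0.4121, 0.1494, 0.2447]
tool_rot: [-179.9, 0.0, 87.4]
force: [-5.1, -0.0, 5.1]
grip_width: 0.021
grasp_force: 35.0
```

Request:
servo_tool(plan=[{"xyz":[0,0,-0.3],"jaw":0.9,"twist":[0,0,0]},{"xyz":[0,0,-0.6],"jaw":0.9,"twist":[0,0,0]},{"xyz":[0,0,-0.8],"jaw":0.9,"twist":[0,0,0]},{"xyz":[0,0,-0.8],"jaw":0.9,"twist":[0,0,0]},{"xyz":[0,0,-0.8],"jaw":0.9,"twist":[0,0,0]}])

```text
time_s: 4.98
tool_pos: [0.4121, 0.1494, 0.2526]
tool_rot: [-179.9, 0.1, 87.5]
force: [-5.9, -0.8, 3.3]
grip_width: 0.0209
grasp_force: 35.0
```

It rose without resistance and the spring force is 3.3 N, so the button is up in the hole. Releasing and retreating.

Request:
servo_tool(plan=[{"xyz":[0,0,0],"jaw":0.6,"twist":[0,0,0]},{"xyz":[0,0,0],"jaw":0.2,"twist":[0,0,0]},{"xyz":[0,0,0],"jaw":0,"twist":[0,0,0]},{"xyz":[0,0,0],"jaw":0,"twist":[0,0,0]},{"xyz":[0,0,-2],"jaw":0,"twist":[0,0,0]},{"xyz":[0,0,-5],"jaw":0,"twist":[0,0,0]},{"xyz":[0,0,-8],"jaw":0,"twist":[0,0,0]},{"xyz":[0,0,-11],"jaw":0,"twist":[0,0,0]},{"xyz":[0,0,-13],"jaw":0,"twist":[0,0,0]},{"xyz":[0,0,-13],"jaw":0,"twist":[0,0,0]}])

```text
time_s: 5.82
tool_pos: [0.4142, 0.1501, 0.3877]
tool_rot: [179.5, -0.3, 87.5]
force: [0.4, 0.7, 0.1]
grip_width: 0.0798
grasp_force: 0.0
```

```bash
python3 - <<'E'
from h import *
W=env.read_camera("wrist"); S=env.read_camera("scene"); o=env.get_obs(); print(o["tool_pos"],o["force"],o["grip_width"])
print(blobs(W,*RED,40)); print("S",blobs(S,*RED,40))
cv2.imwrite("pics/w3.png",np.vstack([cv2.resize(W["img"][60:320,180:480],(480,300))[:, :],cv2.resize(S["img"][130:270,200:424],(480,300))])[...,::-1])
E
```

```text
[0.41294085 0.14974707 0.38351817] [ 0.60264676 -0.73963966 -0.01913398] 0.08396467375840072
[([292, 24, 45, 33, 630], [315.4, 47.2]), ([536, 51, 78, 69, 2836], [569.0, 84.4]), ([624, 60, 11, 16, 64], [628.8, 67.8]), ([305, 180, 22, 29, 510], [315.3, 194.2]), ([299, 297, 35, 29, 822], [316.1, 312.2])]
S [([142, 34, 41, 32, 690], [160.8, 47.9]), ([183, 39, 19, 25, 297], [191.7, 50.5]), ([170, 58, 12, 8, 59], [174.9, 62.1]), ([306, 120, 13, 20, 173], [311.8, 129.8]), ([219, 154, 20, 26, 243], [228.6, 164.8]), ([262, 176, 10, 16, 128], [266.4, 183.7]), ([306, 216, 20, 27, 380], [315.0, 229.5])]
```

View pics/w3.png

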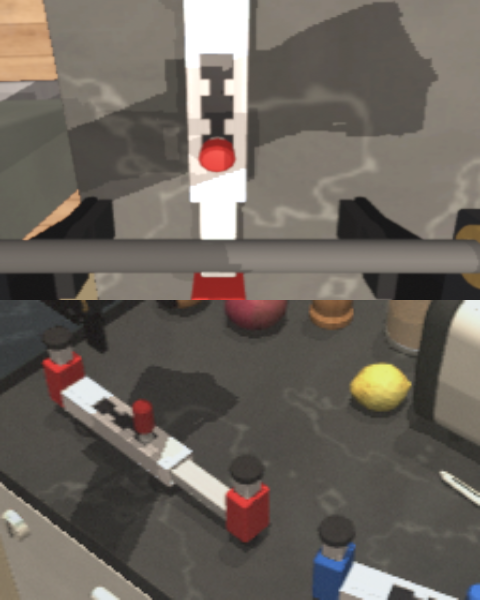

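Both views show the red button in the last hole, at scene (266,184), with the inner tube drawn out. One quick height check on the knob before handing in.

```bash
python3 - <<'E'
from h import *
S=env.read_camera("scene");W=env.read_camera("wrist")
a=[b for b in blobs(S,*RED,40) if 255<b[1][0]<275][0]; print(a)
for z in(.07,.08):print(z,onz(S,*a[1],z).round(4), onz(S,246.6,169.6,z).round(4))
for v in(180,208.5):
  for z in(.0525,.0625,.0875,.0975):print(v,z,onz(W,316,v,z).round(4))
E
```

```text
([262, 176, 10, 16, 126], [266.2, 183.8])
0.07 [0.4162 0.157  0.07  ] [0.42   0.2283 0.07  ]
0.08 [0.4096 0.1489 0.08  ] [0.4133 0.2192 0.08  ]
180 0.0525 [0.4089 0.1579 0.0525]
180 0.0625 [0.4091 0.1601 0.0625]
180 0.0875 [0.4097 0.1657 0.0875]
180 0.0975 [0.41   0.1679 0.0975]
208.5 0.0525 [0.4074 0.1275 0.0525]
208.5 0.0625 [0.4077 0.1307 0.0625]
208.5 0.0875 [0.4084 0.1387 0.0875]
208.5 0.0975 [0.4087 0.1419 0.0975]
```

Assuming the knob is at its original height, it has travelled 70.4 mm, which matches the tool's own travel, so it is up and locked. Handing in.

```bash
python3 -c "
from cell import env
print(env.sign_off())"
```

```text
the job is handed in; nothing more can be done
None
```

The red bar is drawn out about 70 mm with its button popped up in the last hole, the blue bar was not touched, and the job is handed in; sign-off returned no verdict.

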